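# Nest the empty parts cup without wedging it

## Task

Tidy the empty small-parts cups: pick up the tall tapered cup standing on the bench and lower it upright into the mouth of the short narrow tapered cup in the shallow blue tray (not the wide squat one). Let go just as it settles and leave it sitting loosely there: do not press it in or drop it, or the two will wedge tight. Leave the short cup in its place in the tray, and leave the wide squat cup and the straight-sided cup standing.

Things in the scene. Friction and masses are not known exactly. Their poses are not given: they have to be found in the camera images.
- tall_cup: The cup to move: open grey plastic, 120 mm tall, 0.05 kg, standing on the bench. Upper 30 mm: straight collar, 61 mm outer diameter (grasp across it); below, it tapers evenly to 36 mm at the foot. Origin: centre of underside, z up its axis. Nested by its own weight, its origin rests about 35 mm above the short cup's and 60 mm of it stands out above that cup's rim.
- short_cup: The receiving cup: open grey plastic, 95 mm tall, wall 4 mm, 0.12 kg, standing loose in a shallow blue tray (fixed, 150 x 270 mm, rim 22 mm high). It tapers from 62 mm outer diameter (54 mm inside) at the rim to 35 mm at the foot. Origin: centre of underside, 4 mm above the bench; z up its axis.
- squat_cup: A wide squat grey cup, not to be used: 50 mm tall, 80 mm outer diameter at the rim and 60 mm at the foot, standing in the same tray, beside the short cup, its centre 120 to 145 mm away. Origin: centre of its underside; z up.
- straight_cup: A straight-sided grey cup, not to be used: 85 mm tall, 61 mm outer diameter from foot to rim, standing on the bench. Origin: centre of its underside; z up.
There are look-alikes about, which are no part of the job. What is shaped like the tall_cup but yellow is not meant.

How it is judged:
By the outcome, as a careful person would: the job done as asked, in the order asked, and still so for the second after the job is handed in, with the robot touching nothing.
It also fails if it takes over 35 s, if anything falls off the work surface, if the arm or the gripper's body presses on something with over 40 N, if the wrist force passes 120 N, or if a joint passes its speed limit or range.

## Robot

A 6-joint arm with a two-finger parallel gripper is mounted at the origin on the work surface. World frame = base frame: x ahead of the robot, y to its left, z up, the work surface at z = 0. Lengths are in mm, angles in rad, forces in N, time in s.
With the tool pointing down it reaches from about 425 to 925 mm from the base axis. Payload 12.5 kg.
Tool frame: the origin (TCP) lies midway between the tips of the shut fingers; the grasp point (between the pads) lies 19 mm behind it (bot.pinch_z is the distance from the TCP to the grasp point, in mm); z points along the fingers, y is the direction in which the jaws open and shut (so a half turn about z gives the same grasp; the last joint's range is limited). The gripper opens to 85 mm and grips with 20 to 120 N. Pads are 22 mm wide; open, the fingers measure 114 mm over their backs; the gripper's body (76 mm by 85 mm) begins 54 mm behind the grasp point. The pads swing forward as they close: fully open they stand 13 mm farther back than shut.
Start: joints at [1.119, 0.491, 1.559, -0, 1.092, -0.106], TCP at [211.827, 588.026, 231.327] pointing down, gripper open.
Joint ranges: [-3.1, 3.1], [-0.84, 2.19], [0.05, 2.79], [-1.13, 4.28], [0.06, 2.93], [-2.69, 2.69]. Speed limits (rad/s): [2.22, 2.22, 2.79, 3.14, 3.14, 3.14].

## Interface

Orientations are given as a rotation vector (axis times angle).
In Python, from plant import bot, optics, job gives the robot as it stands.
- The arm moves only by the tool carry_out, never from a script. Its argument "series" is one flat list of numbers, 7 for each row, row after row: the opening in per cent of the stroke, from 0 (shut) to 100 (fully open), then the shift along the tool's x, y, z normalised to -1 to 1, where 1 is 80 mm, then the turn, a rotation vector about the tool's x, y, z normalised to -1 to 1, where 1 is pi rad. A call has 1 to 10 rows; each row is the pose to reach, as a shift and turn from the pose commanded when the call began, along the tool's axes at that moment, turning the shorter way round; what a row does not reach only later rows make up. A row lasts 1/10 s, in which the tool goes at most 50 mm and 8.59 degrees, less where a joint would pass 70% of its speed; a pose out of reach is approached as far as the arm can. A call with a number of a shift or a turn outside -1 to 1 is refused whole. A call with a gripper value outside its range is refused whole. The fingers move at their own pace and stop on an object; "squeeze" is the grip in N (left out, the last holds). Time passes only in rows, so rows that repeat a pose let the fingers close. It gives the time, the measured TCP pose, the force and the opening at its end, in the units of the state.
- bot.get_obs(): the state, without advancing time (a new reading comes with each control period).
- optics.grab_frame(name): name is "scene" or "top" or "wrist"; returns a dict with "frame" (384x512x3 uint8, blue, green, red), "K" (3x3 intrinsics, pixels), "k1" (the pictures are not rectified: a ray, as slopes to the right and down, at radius r is drawn at 1 + k1 r^2 times it, then the intrinsics apply), "xyz" and "attitude" of the camera in the world. Camera axes: x right, y down, z forward; pixel columns grow to the right and rows downward; lengths in mm; the calibration is good to about 2 mm. A picture is of the moment at which its call begins. There is no depth.
- job.sign_off(): hands the job in, once; it reports no verdict.
Trained networks look in the newest picture that a camera, given by its name, has taken for a name from the list of things; names that differ only in an ending like _2 or _b are one class to them, and where a whole thing is asked for, a point or a joint stands for the part that bears it (a point fixed in the world has none). Each returns a list of dicts, best first, with "p" (0 to 1); they miss things now and then, are a little off and sometimes report something else, mostly with a low value. They report only what shows in the picture. A call takes as long as a camera call. They do not tell look-alikes from the thing itself.
- optics.spot_in(query, camera): "position" ([x, y, z] in mm, in world coordinates, good to about 4 mm: the middle of the surface that is visible of it).
The state is a dict: "t": time; "q": joint angles; "qvel": joint speeds; "joint_torque": joint torques, N m; "eef_pos": TCP position; "orientation": TCP orientation; "wrist_force": force on the tool from outside, world axes, zero at the start; "torque": the same for the moment, N m; "gripper_width": finger opening in mm.
Only numpy, scipy, OpenCV 4.12 (cv2) and the standard library are available. Lean on these libraries where they do the work, as an engineer would, in place of code of your own. Each camera call takes 0.05 s, during which the arm holds its last target.

## Working session

There is one attempt and no reset: what is moved stays moved. The work goes in short steps, Python scripts to look and compute and a tool call to move; the robot and the scene stay as the last step left them, time stands still between calls to the robot, and variables do not carry over. Pictures are saved under pics/ and viewed, and the job is handed in when it is done.

Besides the shell and the picture viewer there is one more tool, called after "Call:" by a JSON object that holds its "api" and its "payload". carry_out: Moves the arm, as the interface text tells. Scaled input: -1 to 1 covers 80 mm each way for a shift and pi rad each way for a turn. Its arguments: {"type":"object","properties":{"series":{"type":"array","items":{"type":"number"}},"squeeze":{"type":"number"}},"required":["series"]}

```bash
ls; mkdir -p pics
python3 - <<'E'
from plant import bot, optics, job
import cv2,numpy as np
print(bot.get_obs())
for n in ["scene","top"]:
    f=optics.grab_frame(n); cv2.imwrite(f"pics/{n}1.png",f["frame"])
    print(n,f["K"],f["k1"],f["xyz"],f["attitude"])
    for q in ["tall_cup","short_cup","squat_cup","straight_cup"]:
        print(q,[(np.round(d["position"]),round(d["p"],2)) for d in optics.spot_in(q,n)])
E
```

```text
pics
{'t': 0.0, 'q': array([ 1.11937699e+00,  4.91593691e-01,  1.55945342e+00, -1.24447889e-05,
        1.09170692e+00, -1.05597573e-01]), 'qvel': array([-0.00035292,  0.00017776, -0.00076488,  0.00090225, -0.00061511,
       -0.00087529]), 'joint_torque': array([ 1.06381827e-03, -6.18458033e+01, -2.61600405e+01, -7.51033122e-05,
        4.07175001e-03,  3.57900683e-05]), 'eef_pos': array([211.73588054, 587.79888872, 230.70516896]), 'orientation': array([-5.40450671e-01, -3.09444260e+00,  1.75858327e-03]), 'wrist_force': array([-0.62386539, -0.00812486, -0.01010505]), 'torque': array([-0.0026964 ,  0.00259607, -0.00565158]), 'gripper_width': 85.66993664656425}
scene [[447.08218464   0.         261.81601086]
 [  0.         447.08218464 189.38046271]
 [  0.           0.           1.        ]] -0.10088556402708886 [1105.2383466    40.27515854  819.76344453] [-1.83356526 -1.93138373  0.57366294]
tall_cup [(array([500., 113.,  99.]), 0.96), (array([600.,  79.,  90.]), 0.95)]
short_cup [(array([ 568., -294.,   72.]), 0.96)]
squat_cup [(array([ 551., -168.,   33.]), 0.93)]
straight_cup [(array([647., 207.,  52.]), 0.94)]
top [[443.07222733   0.         251.14792233]
 [  0.         443.07222733 181.37072221]
 [  0.           0.           1.        ]] 0.00214125369342001 [ 485.71143437   31.37681156 1084.09526982] [-2.17302291  2.20133412 -0.08659133]
tall_cup [(array([592.,  82.,  69.]), 0.92), (array([489., 117.,  66.]), 0.76)]
short_cup [(array([ 562., -306.,   71.]), 0.83)]
squat_cup [(array([ 566., -178.,   18.]), 0.85), (array([ 563., -308.,   75.]), 0.59)]
straight_cup [(array([637., 208.,  35.]), 0.87)]
```

View pics/scene1.png

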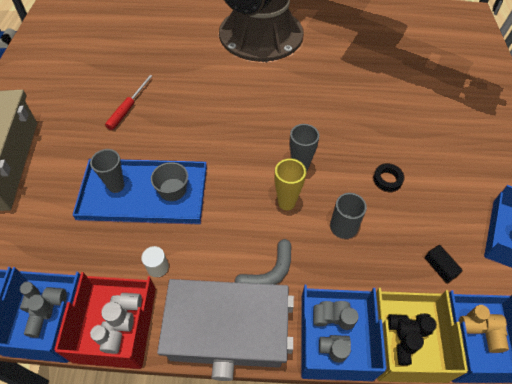

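View pics/top1.png

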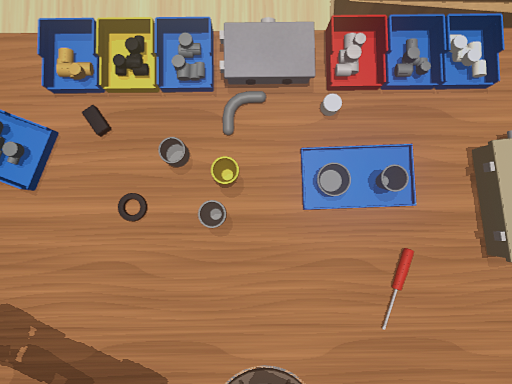

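Two tapered tall cups stand on the bench. The grey one is at scene (303,145) / top (212,214), and the yellow one is at scene (289,183) / top (224,171). The grey one fits the description. I'll confirm it in a crop and fit silhouettes for exact positions.

```bash
cat > h.py <<'E'
import numpy as np,cv2
from scipy.spatial.transform import Rotation as R
from scipy.optimize import minimize
def proj(f,P):
    Rm=np.array(f["attitude"]);Rm=R.from_rotvec(Rm).as_matrix() if Rm.size==3 else Rm
    c=(np.asarray(P,float)-f["xyz"])@Rm
    return cv2.projectPoints(c,np.zeros(3),np.zeros(3),f["K"],np.array([f["k1"],0,0,0.]))[0][:,0]
def cup(x,y,z0,prof):
    a=np.linspace(0,2*np.pi,48,endpoint=False)
    return np.vstack([np.c_[x+r*np.cos(a),y+r*np.sin(a),np.full(48,z0+z)] for z,r in prof])
PR=dict(tall=(0,[(0,18),(90,30.5),(120,30.5)]),short=(4,[(0,17.5),(95,31)]),squat=(4,[(0,30),(50,40)]),straight=(0,[(0,30.5),(85,30.5)]))
def mask(f,v=60):
    i=f["frame"].astype(int); return ((i.max(2)-i.min(2))<28).astype(np.uint8)
def hull(f,x,y,n,dz=0):
    z,p=PR[n]; return cv2.convexHull(proj(f,cup(x,y,z+dz,p)).astype(np.float32))
def fit(f,n,x0,dz=0):
    S=6;m=mask(f);c=hull(f,*x0,n,dz)[:,0].mean(0).astype(int)
    u0,v0=max(c[0]-45,0),max(c[1]-45,0);mm=cv2.resize(m[v0:v0+90,u0:u0+90]*1.0,None,fx=S,fy=S,interpolation=cv2.INTER_LINEAR)
    mm=(mm>.5).astype(np.uint8)
    def cost(p):
        h=hull(f,p[0],p[1],n,dz)[:,0]
        k=np.zeros_like(mm);cv2.fillPoly(k,[np.int32(np.round(((h-[u0,v0]+.5)*S-.5)*16))],1,shift=4)
        inside=(mm&k).sum();un=((mm|k)&cv2.dilate(k,np.ones((61,61),np.uint8))).sum()
        return -inside/max(un,1)
    r=minimize(cost,x0,method="Nelder-Mead",options=dict(initial_simplex=np.array(x0)+np.array([[0,0],[8,0],[0,8]]),xatol=.1))
    return r.x,-r.fun
def crop(f,u,v,w,S,name,hs=[]):
    i=cv2.resize(f["frame"][v:v+w*3//4,u:u+w],None,fx=S,fy=S,interpolation=cv2.INTER_CUBIC)
    for h in hs: cv2.polylines(i,[np.int32((h.reshape(-1,2)-[u,v]+.5)*S)],True,(0,255,0),1)
    cv2.imwrite(name,i)
E
python3 - <<'E'
from plant import optics
from h import *
for n,cs in [("scene",[(255,110,100),(60,130,160)]),("top",[(165,130,100),(295,130,130)])]:
    f=optics.grab_frame(n);hs=[]
    for k,x0 in dict(tall=(493,115),short=(562,-304),squat=(562,-175),straight=(638,208)).items():
        p,s=fit(f,k,x0);print(n,k,p.round(1),round(s,3));hs.append(hull(f,*p,k))
    ims=[]
    for j,(u,v,w) in enumerate(cs):
        crop(f,u,v,w,400/w,f"pics/c_{n}{j}.png",hs);ims.append(cv2.resize(cv2.imread(f"pics/c_{n}{j}.png"),(400,300)))
    cv2.imwrite(f"pics/cc_{n}.png",np.hstack(ims))
a=cv2.imread("pics/cc_scene.png");b=cv2.imread("pics/cc_top.png");cv2.imwrite("pics/cc.png",np.vstack([a,b]))
E
```

```text
scene tall [517.9 125.3] -345321778275698.4
scene short [ 600.  -298.8] -362254901097944.6
scene squat [ 612.6 -178.6] -339219273146552.7
scene straight [664.7 213.7] -309618222422489.94
top tall [496.8 135.8] -603920251226372.2
top short [ 568.2 -331.4] -526974548599044.1
top squat [ 578.8 -186.7] -439250025566947.56
top straight [665.8 213.8] -532296755842145.1h.py:24: RuntimeWarning: overflow encountered in scalar negative
  return -inside/max(un,1)
```

View pics/cc.png

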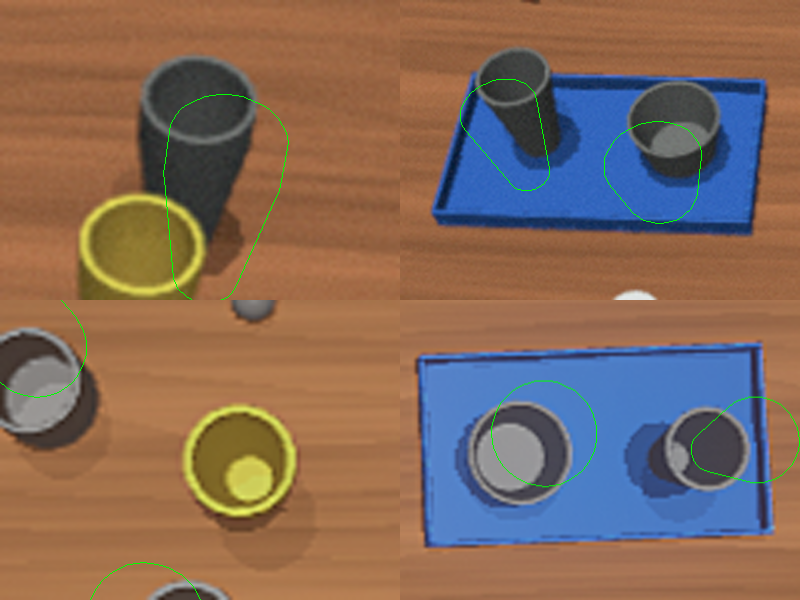

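The crop shows the target is grey (scene crop, upper left) with the yellow look-alike in front of it. The short cup is the narrow one at the left end of the tray in the scene view. The fit has an unsigned-integer bug, so I'll fix that.

```bash
sed -i 's/return -inside\/max(un,1)/return -float(inside)\/max(float(un),1.)/; s/inside=(mm&k).sum();un=((mm|k)/mm_,k_=mm*ok,k*ok;inside=(mm_\&k_).sum();un=((mm_|k_)/' h.py
python3 - <<'E'
s=open('h.py').read()
s=s.replace("    mm=(mm>.5).astype(np.uint8)\n","    mm=(mm>.5).astype(np.uint8)\n    i=f['frame'].astype(int);y=((i[...,1]-i[...,0]>40)&(i[...,1]>i[...,2]*.75)).astype(np.uint8);y=cv2.dilate(y,np.ones((3,3),np.uint8))\n    ok=1-cv2.resize(y[v0:v0+90,u0:u0+90],None,fx=S,fy=S,interpolation=cv2.INTER_NEAREST)\n")
open('h.py','w').write(s)
E
cat > m.py <<'E'
from plant import optics
from h import *
for n,cs in [("scene",[(255,110,100),(60,130,160)]),("top",[(165,140,100),(295,130,130)])]:
    f=optics.grab_frame(n);hs=[]
    for k,x0 in dict(tall=(493,115),short=(562,-304),squat=(562,-175),straight=(638,208)).items():
        p,s=fit(f,k,x0);print(n,k,p.round(1),round(s,3));hs.append(hull(f,*p,k))
    ims=[]
    for j,(u,v,w) in enumerate(cs):
        crop(f,u,v,w,400/w,f"pics/c_{n}{j}.png",hs);ims.append(cv2.resize(cv2.imread(f"pics/c_{n}{j}.png"),(400,300)))
    cv2.imwrite(f"pics/cc_{n}.png",np.hstack(ims))
a=cv2.imread("pics/cc_scene.png");b=cv2.imread("pics/cc_top.png");cv2.imwrite("pics/cc2.png",np.vstack([a,b]))
E
python3 m.py
```

```text
scene tall [492.2 110.5] 0.955
scene short [ 565.1 -296.7] 0.939
scene squat [ 566.9 -169.5] 0.924
scene straight [635.6 204.7] 0.937
top tall [487.3 112.3] 0.945
top short [ 561.8 -295.5] 0.906
top squat [ 564.4 -167.9] 0.96
top straight [633.6 205.6] 0.924
```

View pics/cc2.png

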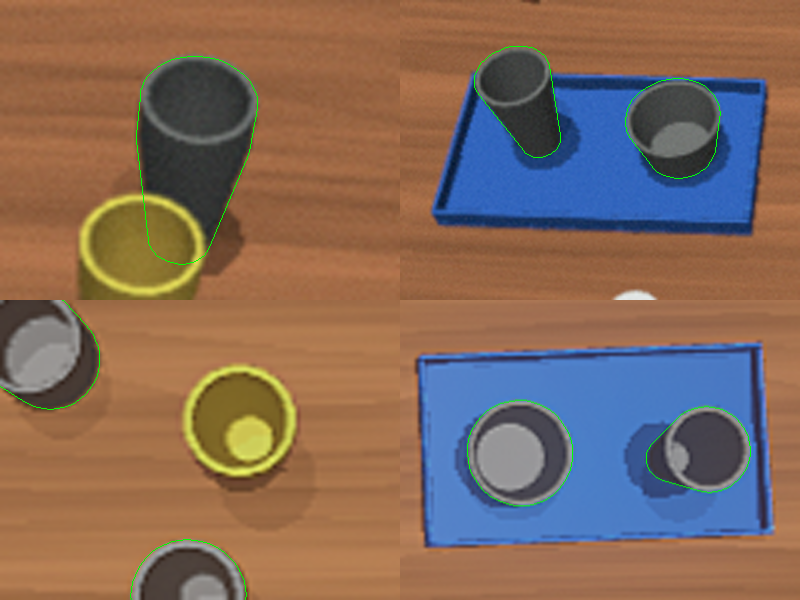

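Fits agree across both cameras to about 3–5 mm: tall cup about (490,111), short cup about (563.5,-296). I'll move towards the tall cup.

Call:
{"api": "carry_out", "payload": {"series": [100, -0.44, -0.37, 0, 0, 0, 0, 100, -0.88, -0.74, 0, 0, 0, 0], "squeeze": 20}}

```text
t: 0.9
eef_pos: [257.9, 507.8, 230.9]
orientation: [0.537, 3.095, -0.0]
wrist_force: [1.2, 0.4, 0.1]
gripper_width: 85.2
```

Call:
{"api": "carry_out", "payload": {"series": [100, -0.44, -0.37, 0, 0, 0, 0, 100, -0.88, -0.74, 0, 0, 0, 0]}}

```text
t: 1.1
eef_pos: [304.7, 427.4, 231.4]
orientation: [0.54, 3.095, 0.001]
wrist_force: [-0.1, -0.0, 0.3]
gripper_width: 85.0
```

Call:
{"api": "carry_out", "payload": {"series": [100, -0.44, -0.37, 0, 0, 0, 0, 100, -0.88, -0.74, 0, 0, 0, 0]}}

```text
t: 1.3
eef_pos: [350.9, 347.8, 231.5]
orientation: [0.54, 3.094, 0.001]
wrist_force: [1.4, 0.2, -0.6]
gripper_width: 85.4
```

Call:
{"api": "carry_out", "payload": {"series": [100, -0.44, -0.37, 0, 0, 0, 0, 100, -0.88, -0.74, 0, 0, 0, 0]}}

```text
t: 1.5
eef_pos: [397.2, 268.1, 231.6]
orientation: [0.54, 3.094, 0.001]
wrist_force: [1.1, 0.2, -0.2]
gripper_width: 85.1
```

Call:
{"api": "carry_out", "payload": {"series": [100, -0.44, -0.37, 0, 0, 0, 0, 100, -0.88, -0.74, 0, 0, 0, 0, 100, -0.88, -0.74, 0, 0, 0, 0]}}

```text
t: 1.8
eef_pos: [444.9, 186.6, 231.4]
orientation: [0.548, 3.092, -0.0]
wrist_force: [0.8, -0.5, -0.9]
gripper_width: 85.5
```

```bash
cat > w.py <<'E'
import sys
from plant import optics,bot
from h import *
o=bot.get_obs();print(o["t"],o["eef_pos"].round(1),o["orientation"].round(4),o["gripper_width"])
f=optics.grab_frame("wrist");print(f["K"][0,0],f["k1"],f["xyz"],f["attitude"])
cv2.imwrite(sys.argv[1],f["frame"])
n=sys.argv[2];x0=(float(sys.argv[3]),float(sys.argv[4]))
z,p=PR[n];r=p[-1][1];zz=z+p[-1][0]
i=f["frame"].copy()
for q in (p[-1],p[0]):
    cv2.polylines(i,[np.int32(proj(f,cup(*x0,z,[q])))],True,(0,255,0),1)
cv2.imwrite(sys.argv[1],i)
E
python3 w.py pics/w1.png tall 490 111.5
```

```text
1.8 [444.9 186.6 231.4] [ 5.4770e-01  3.0924e+00 -1.0000e-04] 85.48198684549084
330.81980134215377 -0.06669496753379374 [367.07777804 215.50164445 373.01188297] [2.3446052  1.6406797  0.27127671]
```

View pics/w1.png

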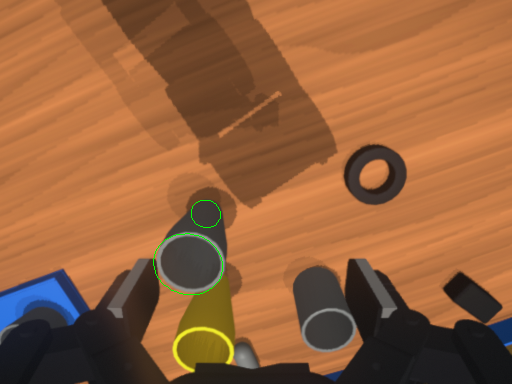

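Call:
{"api": "carry_out", "payload": {"series": [100, -0.43, -0.34, 0, 0, 0, 0, 100, -0.85, -0.69, 0, 0, 0, 0, 100, -0.85, -0.69, 0.4, 0, 0, 0, 100, -0.85, -0.69, 0.8, 0, 0, 0, 100, -0.85, -0.69, 0.8, 0, 0, 0]}}

```text
t: 2.35
eef_pos: [486.1, 115.8, 164.5]
orientation: [-0.539, -3.089, 0.002]
wrist_force: [0.0, 0.3, 1.5]
gripper_width: 86.0
```

```bash
python3 w.py pics/w2.png tall 490 111.5
```

```text
2.35 [486.1 115.8 164.5] [-5.3870e-01 -3.0891e+00  2.3000e-03] 85.96021316714972
330.81980134215377 -0.06669496753379374 [409.09309597 144.32132683 306.65399526] [2.34408235 1.65021773 0.26435898]
```

View pics/w2.png

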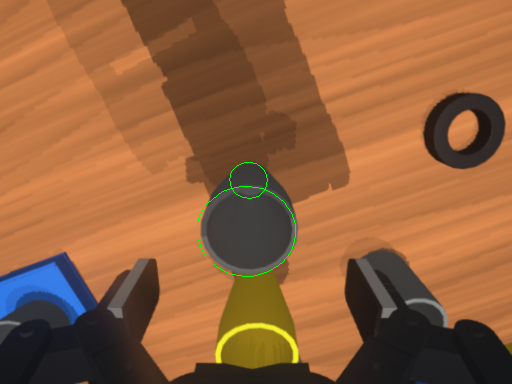

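The overlay lies on the cup within about 1 px. I'll check that the arm has settled.

```bash
python3 -c "
from plant import bot
o=bot.get_obs();print(o['t'],o['eef_pos'],o['orientation'],o['qvel'].round(3))"
```

```text
2.4 [487.04610808 116.01290615 166.53849758] [-5.38548131e-01 -3.09181302e+00  1.10199009e-03] [ 0.002 -0.043 -0.043 -0.     0.025 -0.003]
```

Call:
{"api": "carry_out", "payload": {"series": [100, -0.04, -0.035, 0, 0, 0, 0, 100, -0.04, -0.035, 0.3, 0, 0, 0, 100, -0.04, -0.035, 0.6, 0, 0, 0, 100, -0.04, -0.035, 0.9, 0, 0, 0, 100, -0.04, -0.035, 1.0, 0, 0, 0, 100, -0.04, -0.035, 1.0, 0, 0, 0]}}

```text
t: 3.0
eef_pos: [490.3, 111.8, 87.7]
orientation: [-0.54, -3.095, -0.0]
wrist_force: [-0.2, 0.0, 0.7]
gripper_width: 85.1
```

```bash
python3 w.py pics/w3.png tall 490 111.5
```

```text
3.0 [490.3 111.8  87.7] [-5.3980e-01 -3.0948e+00 -1.0000e-04] 85.12767773131266
330.81980134215377 -0.06669496753379374 [412.42590587 140.2664451  229.38238034] [2.34135882 1.64765492 0.27153533]
```

View pics/w3.png

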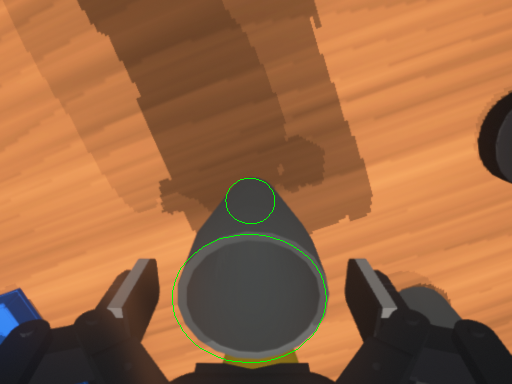

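The cup is centred between the fingers (rim centre at about (252,298)). I'll lower a touch and close.

Call:
{"api": "carry_out", "payload": {"series": [100, 0, 0, 0.06, 0, 0, 0, 60, 0, 0, 0.06, 0, 0, 0, 50, 0, 0, 0.06, 0, 0, 0, 50, 0, 0, 0.06, 0, 0, 0, 50, 0, 0, 0.06, 0, 0, 0, 50, 0, 0, 0.06, 0, 0, 0, 50, 0, 0, 0.06, 0, 0, 0, 50, 0, 0, 0.06, 0, 0, 0], "squeeze": 20}}

```text
t: 3.85
eef_pos: [490.3, 111.6, 83.1]
orientation: [0.54, 3.094, 0.001]
wrist_force: [-0.8, 0.2, 7.3]
gripper_width: 59.9
```

Call:
{"api": "carry_out", "payload": {"series": [50, 0, 0, -0.1, 0, 0, 0, 50, 0, 0, -0.4, 0, 0, 0, 50, 0, 0, -0.7, 0, 0, 0, 50, 0, 0, -1, 0, 0, 0, 50, 0, 0, -1, 0, 0, 0]}}

```text
t: 4.35
eef_pos: [491.0, 111.7, 165.5]
orientation: [0.54, 3.09, 0.002]
wrist_force: [0.5, -0.1, -1.0]
gripper_width: 60.5
```

Run:
```python
from plant import optics,bot
import cv2,numpy as np
s=optics.grab_frame("scene")["frame"];w=optics.grab_frame("wrist")["frame"]
cv2.imwrite("pics/g.png",np.hstack([cv2.resize(s[70:230,200:413],(400,300)),cv2.resize(w,(400,300))]))
o=bot.get_obs();print({k:np.round(o[k],2) for k in("t","eef_pos","gripper_width","wrist_force")})
```

```text
{'t': np.float64(4.45), 'eef_pos': array([489.89, 111.53, 162.85]), 'gripper_width': np.float64(59.91), 'wrist_force': array([-0.04,  0.31, -1.03])}
```

View pics/g.png

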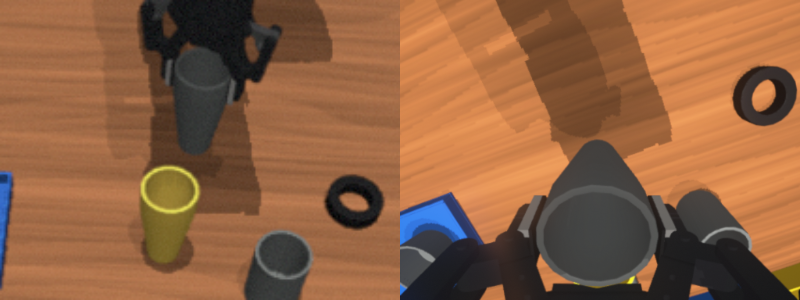

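Held upright. I'll raise it and traverse towards the tray.

Call:
{"api": "carry_out", "payload": {"series": [50, 0, 0, -0.3, 0, 0, 0, 50, 0, 0, -0.6, 0, 0, 0, 50, -0.17, -0.3, -0.75, 0, 0, 0, 50, -0.35, -0.6, -0.75, 0, 0, 0, 50, -0.52, -0.9, -0.75, 0, 0, 0]}}

```text
t: 4.95
eef_pos: [504.5, 28.9, 221.8]
orientation: [-0.539, -3.094, 0.0]
wrist_force: [0.5, 0.6, -0.7]
gripper_width: 60.0
```

Call:
{"api": "carry_out", "payload": {"series": [50, -0.17, -0.3, 0, 0, 0, 0, 50, -0.35, -0.6, 0, 0, 0, 0, 50, -0.52, -0.9, 0, 0, 0, 0]}}

```text
t: 5.25
eef_pos: [519.2, -53.2, 221.3]
orientation: [-0.54, -3.093, -0.0]
wrist_force: [0.5, -0.1, 0.1]
gripper_width: 59.9
```

Call:
{"api": "carry_out", "payload": {"series": [50, -0.17, -0.3, 0, 0, 0, 0, 50, -0.35, -0.6, 0, 0, 0, 0, 50, -0.52, -0.9, 0, 0, 0, 0]}}

```text
t: 5.55
eef_pos: [533.9, -135.1, 221.2]
orientation: [-0.54, -3.093, -0.001]
wrist_force: [0.8, 1.1, 0.3]
gripper_width: 60.0
```

Call:
{"api": "carry_out", "payload": {"series": [50, -0.17, -0.3, 0, 0, 0, 0, 50, -0.35, -0.6, 0, 0, 0, 0, 50, -0.52, -0.9, 0, 0, 0, 0, 50, -0.52, -0.9, 0, 0, 0, 0]}}

```text
t: 5.95
eef_pos: [548.9, -218.4, 220.8]
orientation: [-0.544, -3.092, -0.0]
wrist_force: [-0.8, 0.6, -0.5]
gripper_width: 60.2
```

```bash
python3 w.py pics/w4.png short 563.5 -296
```

```text
5.95 [ 548.9 -218.4  220.8] [-5.4410e-01 -3.0924e+00 -5.0000e-04] 60.248095103488765
330.81980134215377 -0.06669496753379374 [ 471.33553293 -189.74814259  362.62585549] [2.34482104 1.64494865 0.26947334]
```

View pics/w4.png

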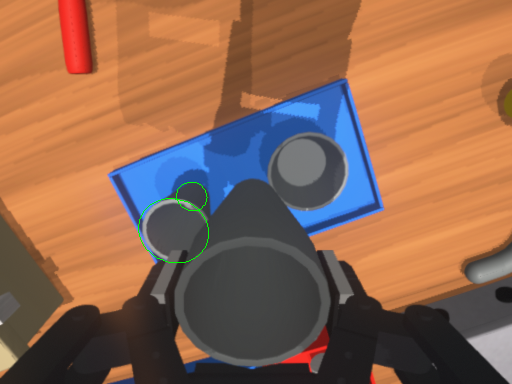

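Call:
{"api": "carry_out", "payload": {"series": [50, -0.17, -0.3, 0, 0, 0, 0, 50, -0.34, -0.6, 0, 0, 0, 0, 50, -0.5, -0.85, 0, 0, 0, 0, 50, -0.5, -0.85, 0, 0, 0, 0, 50, -0.5, -0.85, 0.15, 0, 0, 0, 50, -0.5, -0.85, 0.25, 0, 0, 0, 50, -0.5, -0.85, 0.25, 0, 0, 0]}}

```text
t: 6.7
eef_pos: [562.9, -291.8, 200.6]
orientation: [-0.538, -3.092, -0.002]
wrist_force: [-0.2, -0.0, -0.0]
gripper_width: 59.9
```

```bash
cat > r.py <<'E'
import sys
from plant import optics,bot
from h import *
dz=float(sys.argv[1]);tx=float(sys.argv[2]);ty=float(sys.argv[3]);out=sys.argv[4]
o=bot.get_obs();print(o["t"],o["eef_pos"].round(1),o["orientation"].round(3),o["wrist_force"].round(1))
ims=[]
for n,S in(("scene",4),("top",4),("wrist",1)):
    f=optics.grab_frame(n);i=f["frame"]
    if n=="wrist": S=1.;u=v=0
    else:
        c=proj(f,[[563,-296,130]])[0].astype(int);u,v=max(c[0]-50,0),max(c[1]-37,0);i=i[v:v+75,u:u+100]
    i=cv2.resize(i,None,fx=S,fy=S,interpolation=cv2.INTER_CUBIC)
    for nm,xy,d,col in(("tall",(tx,ty),dz,(0,0,255)),("short",(563.5,-296),0,(0,255,0))):
        z,p=PR[nm]
        for q in p: cv2.polylines(i,[np.int32(((proj(f,cup(*xy,z+d,[q]))-[u,v]+.5)*S)*8)],True,col,1,cv2.LINE_AA,3)
    ims.append(cv2.resize(i,(400,300)))
ims.append(np.zeros_like(ims[0]))
cv2.imwrite(out,np.vstack([np.hstack(ims[:2]),np.hstack(ims[2:])]))
E
python3 - <<'E'
from plant import bot
o=bot.get_obs();print(o["eef_pos"])
E
python3 r.py 118 563.5 -296 pics/r1.png
```

```text
[ 562.88543639 -291.81273758  200.63411206]
6.7 [ 562.9 -291.8  200.6] [-5.380e-01 -3.092e+00 -2.000e-03] [-0.2 -0.  -0. ]
```

View pics/r1.png

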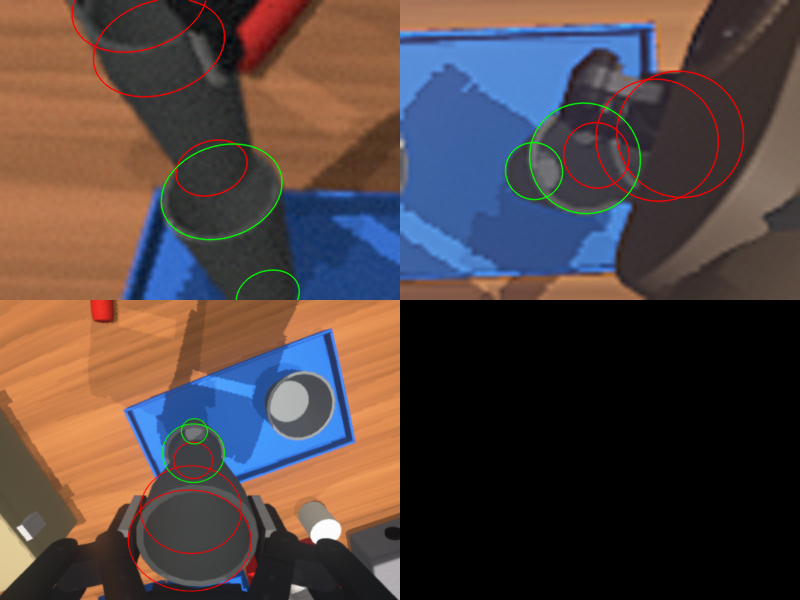

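```bash
cat > v.py <<'E'
import sys
from plant import optics,bot
from h import *
dz,tx,ty,sx,sy=map(float,sys.argv[1:6]);out=sys.argv[6]
o=bot.get_obs();print(o["t"],o["eef_pos"].round(1),o["wrist_force"].round(1))
ims=[]
for n in("scene","wrist"):
    f=optics.grab_frame(n);i=f["frame"]
    if n=="wrist": u,v,w=110,120,270
    else:
        c=proj(f,[[563,-296,150]])[0].astype(int);u,v,w=max(c[0]-60,0),max(c[1]-60,0),110
    i=i[v:v+w,u:u+w];i=i[:int(len(i)),:];S=400/i.shape[1]
    i=cv2.resize(i,None,fx=S,fy=S,interpolation=cv2.INTER_CUBIC)
    i=cv2.convertScaleAbs(i,alpha=1.5,beta=10)
    for nm,xy,d,col in(("tall",(tx,ty),dz,(0,0,255)),("short",(sx,sy),0,(0,255,0))):
        z,p=PR[nm]
        for q in (p[0],p[-1]): cv2.polylines(i,[np.int32(((proj(f,cup(*xy,z+d,[q]))-[u,v]+.5)*S)*8)],True,col,1,cv2.LINE_AA,3)
    ims.append(cv2.copyMakeBorder(i,0,max(0,420-i.shape[0]),0,0,cv2.BORDER_CONSTANT)[:420,:400])
cv2.imwrite(out,np.hstack(ims))
E
python3 v.py 117 562.9 -292.5 563.5 -296 pics/v1.png
```

```text
6.85 [ 563.6 -292.8  202.6] [0.2 0.1 0.8]
```

View pics/v1.png

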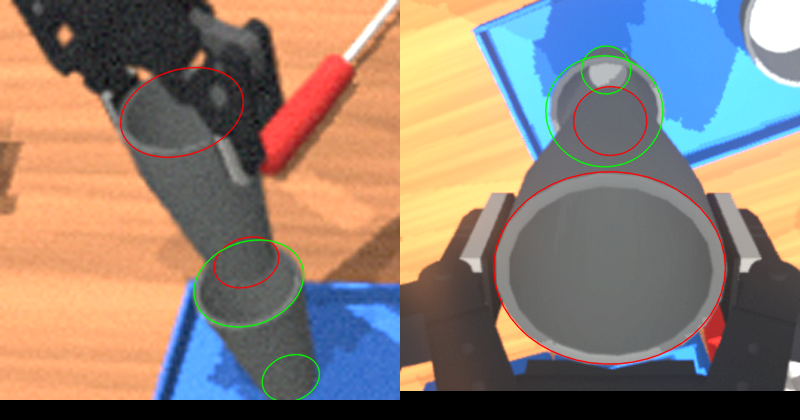

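Tall cup tracks the TCP to about 1 mm; I need about (0.4,-3.5) mm of correction, then a descent to about 20 mm above the seat.

Call:
{"api": "carry_out", "payload": {"series": [50, -0.02, -0.04, 0, 0, 0, 0, 50, -0.02, -0.04, 0.1, 0, 0, 0, 50, -0.02, -0.04, 0.2, 0, 0, 0, 50, -0.02, -0.04, 0.3, 0, 0, 0, 50, -0.02, -0.04, 0.4, 0, 0, 0, 50, -0.02, -0.04, 0.4, 0, 0, 0]}}

```text
t: 7.55
eef_pos: [563.5, -296.6, 168.9]
orientation: [-0.54, -3.093, -0.002]
wrist_force: [-0.7, 1.3, -0.8]
gripper_width: 59.8
```

```bash
python3 v.py 88 563.5 -296 563.5 -296 pics/v2.png; python3 -c "
from plant import bot
o=bot.get_obs();print(o['t'],o['eef_pos'],o['wrist_force'])"
```

```text
7.55 [ 563.5 -296.6  168.9] [-0.7  1.3 -0.8]
7.65 [ 563.94934535 -296.87836972  170.21892269] [0.78280417 0.88420203 0.06809633]
```

View pics/v2.png

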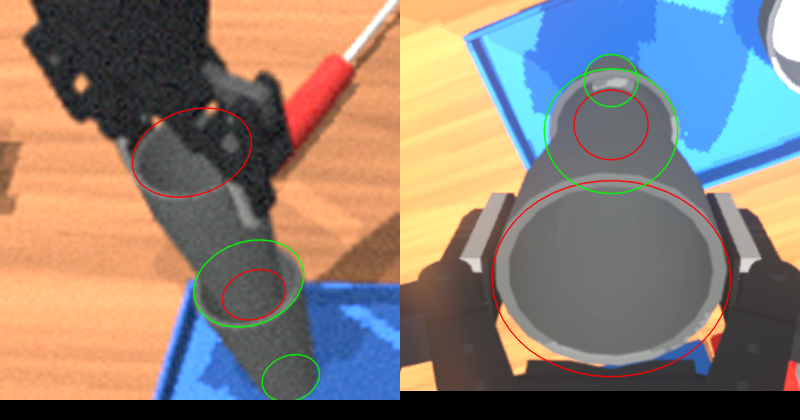

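Aligned within about 2 mm. I'll descend into the mouth.

Call:
{"api": "carry_out", "payload": {"series": [50, 0, 0, 0.08, 0, 0, 0, 50, 0, 0, 0.16, 0, 0, 0, 50, 0, 0, 0.24, 0, 0, 0, 50, 0, 0, 0.3, 0, 0, 0, 50, 0, 0, 0.35, 0, 0, 0, 50, 0, 0, 0.35, 0, 0, 0, 50, 0, 0, 0.35, 0, 0, 0]}}

```text
t: 8.35
eef_pos: [564.0, -296.9, 142.5]
orientation: [0.54, 3.095, 0.0]
wrist_force: [0.1, 1.2, -0.5]
gripper_width: 60.1
```

```bash
python3 v.py 58 563.5 -296 563.5 -296 pics/v3.png; python3 -c "
from plant import bot
o=bot.get_obs();print(o['t'],o['eef_pos'],o['wrist_force'],o['torque'])"
```

```text
8.35 [ 564.  -296.9  142.5] [ 0.1  1.2 -0.5]
8.45 [ 564.0602485  -296.95340093  142.73065925] [-0.23351263  0.50355674 -0.40247066] [ 0.07749136 -0.02945196 -0.03174915]
```

View pics/v3.png

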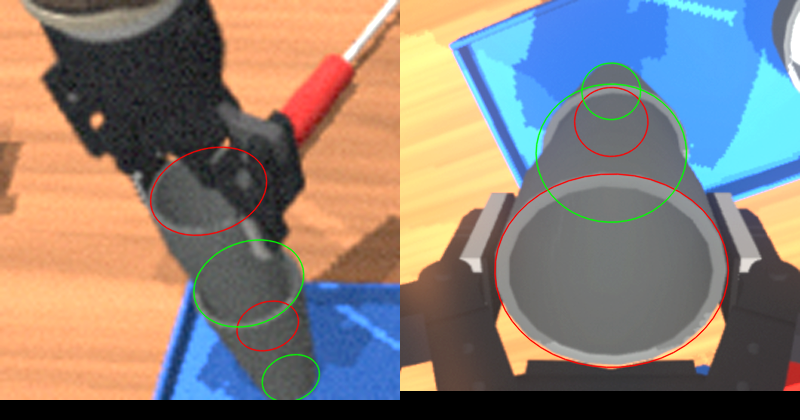

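Call:
{"api": "carry_out", "payload": {"series": [50, 0, 0.01, 0.03, 0, 0, 0, 50, 0, 0.01, 0.07, 0, 0, 0, 50, 0, 0.01, 0.11, 0, 0, 0, 50, 0, 0.01, 0.14, 0, 0, 0, 50, 0, 0.01, 0.14, 0, 0, 0]}}

```text
t: 8.95
eef_pos: [564.1, -296.1, 130.8]
orientation: [-0.54, -3.094, -0.001]
wrist_force: [0.7, 0.5, -0.8]
gripper_width: 60.2
```

Call:
{"api": "carry_out", "payload": {"series": [50, 0, 0, 0.02, 0, 0, 0, 50, 0, 0, 0.04, 0, 0, 0, 50, 0, 0, 0.04, 0, 0, 0]}}

```text
t: 9.25
eef_pos: [564.2, -296.1, 127.9]
orientation: [-0.54, -3.095, -0.0]
wrist_force: [-0.0, -1.0, -0.9]
gripper_width: 60.4
```

```bash
python3 v.py 43 563.5 -295.5 563.8 -295.2 pics/v4.png; python3 -c "
from plant import bot
o=bot.get_obs();print(o['t'],o['eef_pos'],o['wrist_force'],o['torque'])"
```

```text
9.25 [ 564.2 -296.1  127.9] [-0.  -1.  -0.9]
9.35 [ 564.22297967 -296.11887013  128.0526945 ] [ 0.34265174  0.68577331 -0.32883677] [ 0.00337837 -0.04111992  0.02702259]
```

View pics/v4.png

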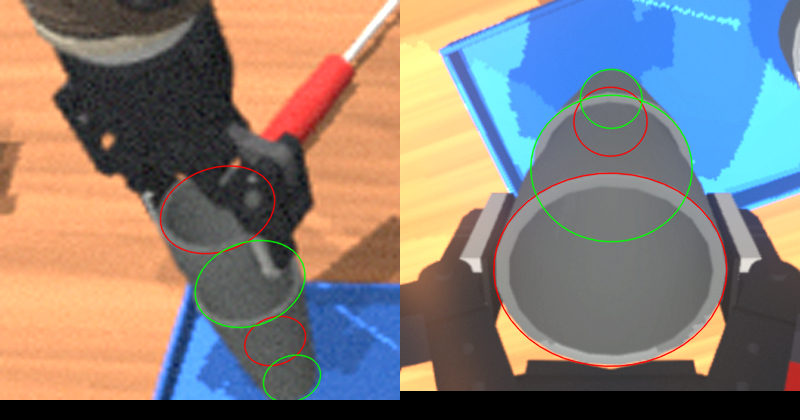

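No contact yet. I'll use millimetre steps and watch the force.

Call:
{"api": "carry_out", "payload": {"series": [50, 0, 0, 0.0125, 0, 0, 0, 50, 0, 0, 0.025, 0, 0, 0, 50, 0, 0, 0.025, 0, 0, 0]}}

```text
t: 9.65
eef_pos: [564.1, -296.1, 125.9]
orientation: [-0.54, -3.095, -0.0]
wrist_force: [1.5, 0.3, -1.4]
gripper_width: 60.1
```

Call:
{"api": "carry_out", "payload": {"series": [50, 0, 0, 0.0125, 0, 0, 0, 50, 0, 0, 0.0125, 0, 0, 0]}}

```text
t: 9.85
eef_pos: [564.2, -296.1, 125.0]
orientation: [0.54, 3.095, 0.0]
wrist_force: [-0.2, -0.2, -1.0]
gripper_width: 60.0
```

```bash
python3 -c "
from plant import bot
o=bot.get_obs();print(o['t'],o['eef_pos'],o['wrist_force'],o['torque'])"
```

```text
9.85 [ 564.23016408 -296.13857917  124.98676967] [-0.17683499 -0.2178927  -1.04571443] [ 0.01963321 -0.15195431  0.01148388]
```

Call:
{"api": "carry_out", "payload": {"series": [50, 0, 0, 0.0125, 0, 0, 0, 50, 0, 0, 0.0125, 0, 0, 0]}}

```text
t: 10.05
eef_pos: [564.3, -296.2, 124.1]
orientation: [0.54, 3.094, 0.0]
wrist_force: [1.1, -0.8, -0.2]
gripper_width: 60.0
```

Call:
{"api": "carry_out", "payload": {"series": [50, 0, 0, 0.01, 0, 0, 0, 50, 0, 0, 0.01, 0, 0, 0]}}

```text
t: 10.25
eef_pos: [564.4, -296.2, 123.4]
orientation: [0.54, 3.094, -0.0]
wrist_force: [0.9, 0.4, 1.1]
gripper_width: 60.3
```

```bash
python3 v.py 39.5 563.5 -295.5 563.8 -295.2 pics/v5.png; python3 -c "
from plant import bot
o=bot.get_obs();print(o['t'],o['eef_pos'],o['wrist_force'],o['torque'])"
```

```text
10.25 [ 564.4 -296.2  123.4] [0.9 0.4 1.1]
10.35 [ 564.33254744 -296.1634341   123.39404773] [0.82252268 0.40601398 1.3406049 ] [ 0.08196287 -0.32841842  0.04883305]
```

View pics/v5.png

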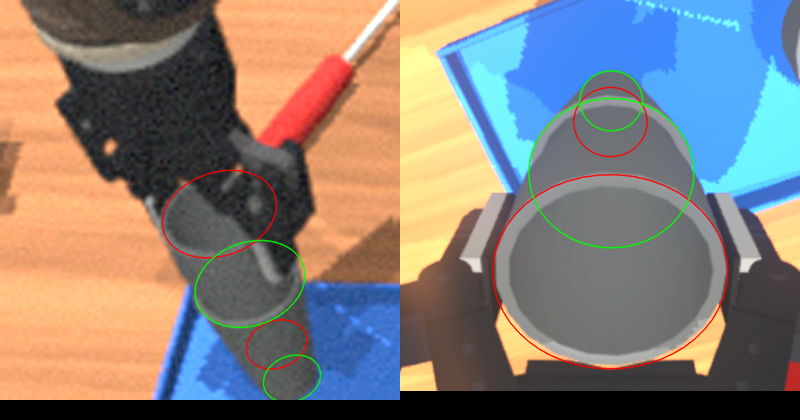

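Light side contact has begun: torque about y is growing and +x force is on the tool. I'll shift about 0.8 mm towards +x and continue.

Call:
{"api": "carry_out", "payload": {"series": [50, -0.01, 0.003, 0, 0, 0, 0, 50, -0.01, 0.003, 0, 0, 0, 0]}}

```text
t: 10.55
eef_pos: [565.0, -296.2, 123.3]
orientation: [-0.54, -3.095, -0.0]
wrist_force: [0.1, 0.1, 2.7]
gripper_width: 59.8
```

```bash
python3 -c "
from plant import bot
o=bot.get_obs();print(o['t'],o['eef_pos'],o['wrist_force'],o['torque'])"
```

```text
10.55 [ 564.99829859 -296.17335735  123.29003315] [0.07292876 0.11788521 2.68956113] [ 0.10498192 -0.10063755 -0.03147074]
```

Call:
{"api": "carry_out", "payload": {"series": [50, 0, 0, 0.01, 0, 0, 0, 50, 0, 0, 0.01, 0, 0, 0]}}

```text
t: 10.75
eef_pos: [565.2, -296.1, 122.8]
orientation: [0.54, 3.094, 0.0]
wrist_force: [-0.3, 0.5, 5.2]
gripper_width: 60.0
```

```bash
python3 -c "
from plant import bot
o=bot.get_obs();print(o['t'],o['eef_pos'],o['wrist_force'],o['torque'])"
```

```text
10.75 [ 565.17276862 -296.14841753  122.82996126] [-0.25572663  0.51204146  5.23381187] [ 0.27691264 -0.06969322 -0.00212885]
```

Vertical contact is 5 N, so it is seated. I'll unload by 0.8 mm before letting go.

Call:
{"api": "carry_out", "payload": {"series": [50, 0, 0, -0.01, 0, 0, 0, 50, 0, 0, -0.01, 0, 0, 0]}}

```text
t: 10.95
eef_pos: [564.7, -296.0, 122.9]
orientation: [-0.54, -3.094, -0.001]
wrist_force: [0.4, 0.6, -0.4]
gripper_width: 60.2
```

```bash
python3 -c "
from plant import bot
o=bot.get_obs();print(o['t'],o['eef_pos'],o['wrist_force'],o['torque'])"
```

```text
10.95 [ 564.74141564 -296.04653679  122.89345611] [ 0.38238887  0.59016483 -0.40430487] [ 0.01592374 -0.05814009  0.05130779]
```

Call:
{"api": "carry_out", "payload": {"series": [73, 0, 0, 0, 0, 0, 0, 75, 0, 0, 0, 0, 0, 0, 78, 0, 0, 0, 0, 0, 0, 82, 0, 0, 0, 0, 0, 0, 90, 0, 0, 0, 0, 0, 0, 100, 0, 0, 0, 0, 0, 0, 100, 0, 0, 0, 0, 0, 0, 100, 0, 0, 0, 0, 0, 0]}}

```text
t: 11.75
eef_pos: [565.1, -296.2, 123.3]
orientation: [0.54, 3.095, 0.0]
wrist_force: [0.7, -0.1, -0.3]
gripper_width: 85.6
```

```bash
python3 v.py 39 564.5 -295.5 564 -295.2 pics/v6.png
```

```text
11.75 [ 565.1 -296.2  123.3] [ 0.7 -0.1 -0.3]
```

View pics/v6.png

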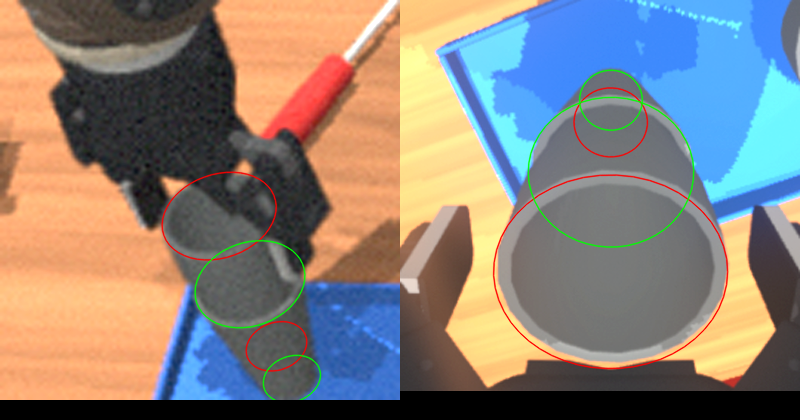

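Released, with both fingers clear and the cup still standing in place. I'll retreat straight up.

Call:
{"api": "carry_out", "payload": {"series": [100, 0, 0, -0.1, 0, 0, 0, 100, 0, 0, -0.3, 0, 0, 0, 100, 0, 0, -0.6, 0, 0, 0, 100, 0, 0, -1, 0, 0, 0]}}

```text
t: 12.25
eef_pos: [564.6, -295.9, 203.7]
orientation: [-0.54, -3.093, -0.001]
wrist_force: [1.3, 0.0, 0.7]
gripper_width: 85.4
```

Call:
{"api": "carry_out", "payload": {"series": [100, 0, 0, -0.4, 0, 0, 0, 100, 0, 0, -0.8, 0, 0, 0, 100, 0.5, 0.5, -0.8, 0, 0, 0, 100, 0.9, 0.9, -0.8, 0, 0, 0, 100, 0.9, 0.9, -0.8, 0, 0, 0]}}

```text
t: 12.75
eef_pos: [519.4, -200.1, 268.5]
orientation: [-0.537, -3.095, -0.001]
wrist_force: [1.1, -0.8, 0.0]
gripper_width: 85.4
```

```bash
sed -i 's/tall=(0,/tall=(0,/' h.py
python3 - <<'E'
from plant import optics,bot
from h import *
PR["nest"]=(4,[(0,17.5),(95,31),(125,30.5),(155,30.5)])
ims=[]
for n in("scene","top"):
    f=optics.grab_frame(n)
    for k,x0 in dict(nest=(564,-295.5),squat=(566,-169),straight=(635,205)).items():
        p,s=fit(f,k,x0);print(n,k,p.round(1),round(s,3))
    i=f["frame"].copy()
    for xy,d,nm,c in(((564.5,-295.5),39,"tall",(0,0,255)),((564,-295.5),0,"short",(0,255,0))):
        for q in PR[nm][1]: cv2.polylines(i,[np.int32(proj(f,cup(*xy,PR[nm][0]+d,[q]))*8)],True,c,1,cv2.LINE_AA,3)
    u,v=(60,110) if n=="scene" else (330,110)
    ims+= [cv2.resize(j[v:v+112,u:u+150],(400,300),interpolation=cv2.INTER_CUBIC) for j in(f["frame"],i)]
cv2.imwrite("pics/end.png",np.vstack([np.hstack(ims[:2]),np.hstack(ims[2:])]))
print(bot.get_obs()["eef_pos"])
cv2.imwrite("pics/endfull.png",optics.grab_frame("scene")["frame"])
E
```

```text
scene nest [ 564.3 -296.5] 0.941
scene squat [ 567.1 -169.1] 0.924
scene straight [635.5 204.5] 0.938
top nest [ 545.4 -254. ] 0.621
top squat [ 564.6 -168.2] 0.863
top straight [634.  204.9] 0.919
[ 521.66517134 -203.34206213  268.51126596]
```

View pics/end.png

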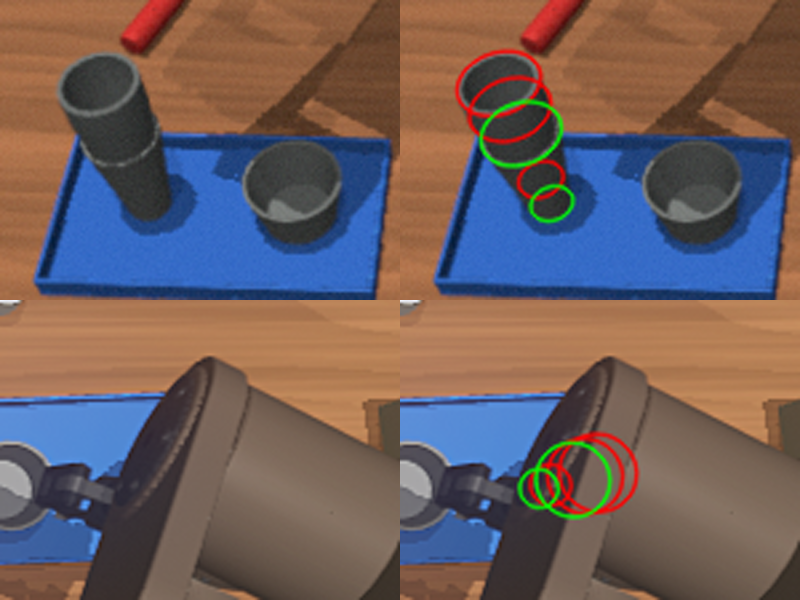

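View pics/endfull.png

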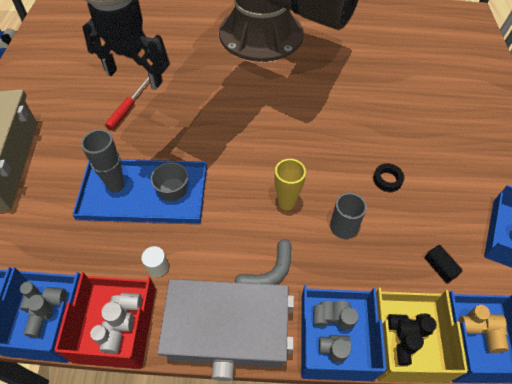

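The tall cup stands upright in the short cup (scene (101,145) rim, (112,188) foot). The squat cup (170,182) and straight cup (347,216) are still standing, and the robot is clear of everything. I'll hand in.

```bash
python3 -c "
from plant import job
print(job.sign_off())"
```

```text
the job is handed in; nothing more can be done
None
```

The grey tall cup now stands upright and loose in the short narrow cup, and I handed the job in about 13 s into the 35 s limit.

**How it went:** I gripped the cup by its collar with 20 N and lowered it in millimetre steps. When the force reached about 5 N at the seat I raised it 0.8 mm to take the load off, then opened the fingers and retreated. That 5 N was slightly more than pure settling. The force dropped straight back to zero when I unloaded, but I did not test the fit for looseness.

**Last checks:**
- **Nested pair:** In the scene camera the fit of the two nested cups agrees at 0.94 overlap, at (564,-296) mm. That is the short cup's original place to within about 1 mm, and the depth looks as expected.
- **Other cups:** The squat, straight and yellow cups were all still standing. The squat and straight cups had not measurably moved.
- **Robot:** It touched nothing at hand-in.
- **Failed check:** The arm blocked the top camera's view of the nested cups, so its fit there (0.62 overlap) is not valid. The final position rests on the scene camera alone.

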